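# Load the galley onto the proof press and pull a proof

### The arm

A 6-joint arm with a two-finger parallel gripper is mounted at the origin on the work surface. World frame = base frame: x ahead of the robot, y to its left, z up, the work surface at z = 0. Lengths are in m, angles in rad, forces in N, time in s.
With the tool pointing down it reaches from about 0.35 to 0.925 m from the base axis. Payload 6.4 kg.
Tool frame: the origin (TCP) lies between the finger pads; the fingertips stand 11 mm ahead of it and the grasp point (between the pads) lies 8 mm behind it; z points along the fingers, y is the line along which they close (so a half turn about z gives the same grasp; the last joint's range is limited). The gripper opens to 85 mm and grips with 20 to 120 N. Pads are 22 mm wide; open, the fingers measure 114 mm over their backs; the gripper's body (76 mm by 85 mm) begins 54 mm behind the grasp point. The pads swing forward as they close: fully open they stand 13 mm farther back than shut.
Start: joints at [1.064, 0.245, 1.558, -0, 1.339, -0.174], TCP at [0.212, 0.614, 0.242] pointing down, gripper open.
Joint ranges: [-3.13, 3.13], [-1.02, 2.26], [0.13, 2.54], [-0.95, 4.09], [0.21, 2.88], [-2.74, 2.74]. Speed limits (rad/s): [2.57, 2.57, 3.14, 3.14, 3.14, 3.14].

### API

Orientations are given as a 3x3 rotation matrix whose columns are the frame's x, y, z axes.
In Python, from workcell import state, optics, workorder, recognise gives the robot as it stands.
- The arm moves only by the shell command python3 -m jog 'ROWS' [FORCE]. ROWS is JSON, a list that holds one entry, the list of rows, each a list of 7 numbers: the shift along the tool's x, y, z in m, then the turn, a rotation vector about the tool's x, y, z in degrees, then the closure, from 0 (fully open) to 1 (shut). In form: [[[x, y, z, ax, ay, az, gripper], ...]]. A call has 1 to 5 rows; each row shifts and turns the commanded pose from where the row before left it, along the tool's axes as they then stand; what a row does not reach is not made up. A row lasts 1/10 s, in which the tool goes at most 50 mm and 8.59 degrees, less where a joint would pass 70% of its speed; a pose out of reach is approached as far as the arm can. A call is refused whole if a number of a shift passes 0.05 or a number of a turn 8.59, either way. A call with a gripper value outside its range is refused whole. The fingers move at their own pace and stop on an object; FORCE is the grip in N (left out, the last holds). Time passes only in rows, so rows that do not move let the fingers close. It gives the time, the measured TCP pose, the force, the opening and the grip force at its end, in the units of the state.
- state(): the state, without advancing time (a new reading comes with each control period).
- optics.snapshot(name): name is "scene" or "top" or "wrist"; returns a dict with "frame" (420x560x3 uint8, red, green, blue), "fx", "fy", "cx", "cy" (pixels), "eye" and "attitude" of the camera in the world; the wrist camera has in their place "tool_from_camera" (4x4, takes a point from camera to tool coordinates, whose origin is the TCP and whose axes are the flange's). Camera axes: x right, y down, z forward; pixel columns grow to the right and rows downward; lengths in m; the calibration is good to about 2 mm. A picture is of the moment at which its call begins: read the wrist's pose just before it. There is no depth.
- workorder.job_done(): hands the job in; it is judged then, once.
Trained networks look in a picture, given as the dict that the camera call returned (one of the last four; its "shot" number tells which), for a name from the list of things; names that differ only in an ending like _2 or _b are one class to them, and where a whole thing is asked for, a point or a joint stands for the part that bears it (a point fixed in the world has none). Each returns a list of dicts, best first, with "conf" (0 to 1); they miss things now and then, are a little off and sometimes report something else, mostly with a low value. They report only what shows in the picture. A call takes as long as a camera call.
- recognise(thing, picture): "at" ([column, row] in pixels, amid what is visible of it).
The state is a dict: "time_s": time; "qpos": joint angles; "joint_velocities": joint speeds; "joint_efforts": joint torques, N m; "eef_pos": TCP position; "orientation": TCP orientation; "wrist_force": force on the tool from outside, world axes, zero at the start; "torque": the same for the moment, N m; "finger_gap": opening from 0.0 (shut) to 1.0 (fully open); "grip_force": force on a finger pad.
Only numpy, scipy, OpenCV 4.12 (cv2) and the standard library are available. Lean on these libraries where they do the work, as an engineer would, in place of code of your own. Each camera call takes 0.05 s, during which the arm holds its last target. There are 200 camera calls.

### The job

Pull a proof of the blue lino block: first roll the press cylinder right back to the head end to clear the bed. Then load the galley without carrying it: lift its leading (head) edge onto the edge of the press bed with its tail still on the table, let go, and push it in between the bearers until it lies fully home against the head stop. Swing the tail latch fully shut behind it and pull the cylinder over the block all the way to the tail end, leaving the other things on the table where they are.

Things in the scene. Friction and masses are not known exactly. Their poses are not given: they have to be found in the camera images.
- press: Tabletop proof press, fixed. Flat steel bed 244 mm wide (local x), 450 mm long (local y), top 22 mm above the table, standing on it. Origin on the table under the bed; +y to the head end (bed ends at y +200 mm), -y to the tail end (-250 mm) where the galley enters over a rounded edge, z up. Two rails (bearers), tops 51.5 mm above the table, y -200 to +200 mm, leave a channel 160 mm wide about x = 0.
- bed_edge (a point): Middle of the bed's tail edge (8 mm edge radius), at the height of the bed's top, 22 mm above the table. Two lead-in strips, 12 mm high on the bed, flare from the bearers' tail ends to about 196 mm apart at this edge. Axes as the press.
- head_stop (a point): Middle of the foot of the head stop's tailward face, on the bed's top, 265 mm headward (+y) of the bed's tail edge. The stop is a bright steel bar 20 mm high across the channel. Axes as the press.
- carriage (a joint): Travel of the cylinder's carriage in m: 0 at its head-end stop, growing towards the tail, 0.295 at its tail-end stop. 1.8 kg, about 2.5 N friction plus 6 N per m/s; stays where it is left. Cylinder 64 mm diameter, 198 mm long, rolling on the bearers (underside 51.5, top 116 mm above the table); it clears the block of a flat-lying galley by 1.5 mm.
- cylinder_handle (a point): Middle of the axis of the carriage's round wooden handle: 18 mm diameter, 208 mm free length, across the press (local x), 150 mm above the table, straight above the cylinder's axis with 25 mm free under it. At joint value q it lies 120 mm - q headward of the press origin.
- latch (a joint): Angle of the brass tail latch in rad: 0 open (bar points tailward, beside the way in), 1.57 shut (bar lies across behind the galley's tail), stop at 1.58. Closes clockwise seen from above; friction 0.05 N m, stays where left. Bar 72 mm long from the pivot, 12 mm wide, 36 to 44 mm above the table; shut, it is about 2 mm behind a galley that is home.
- latch_pivot (a point): Pivot of the latch, on the press at local x = +111 mm, local y = -213.5 mm, 34.5 mm above the table. Its axes turn with the bar: the bar points along the point's -y.
- latch_knob (a point): Centre of the top of the latch's upright black knob, 14 mm diameter, 26 mm tall above the bar, 62 mm from the pivot; its top is 70 mm above the table.
- galley: Loose wooden tray with the inked blue lino block, 0.65 to 0.95 kg, balanced near its middle: 150 mm wide (x), 220 mm long, head at +y. Origin: centre of underside. Base 5 mm thick; rim all round 12 mm thick, 24 mm high. Block and furniture are fixed in the middle: 28 mm high, to 54 mm either way along y, leaving a free well 44 mm long inside head and tail rims. Starts on the table before the bed.
- galley_head (a point): Middle of the lower edge of the galley's head end (outer face of the rim, underside). Axes as the galley.
- galley_tail (a point): Middle of the lower edge of the galley's tail end (outer face of the rim, underside). Axes as the galley.
- brayer: Bystander: ink roller with wooden handle, 170 mm long, on a glass inking slab on the far side of the table. Leave alone.
- ink_tin: Bystander: blue ink tin, 78 mm diameter, 44 mm high, on the far side of the press. Leave alone.
- spare_block: Bystander: plywood block 75 x 100 x 23 mm on the far side of the press. Leave alone.
- spray_bottle: Bystander: purple spray bottle 162 mm high on the far side of the press. Leave alone.
- ink_knife: Bystander: ink knife 200 mm long lying right of the galley. Leave alone.
- mug: Bystander: white mug, 80 mm diameter, 92 mm high, on the robot's side of the table, to the left. Leave alone.
- baren: Bystander: round wooden printing pad, 112 mm diameter, 37 mm high, near the far right of the galley. Leave alone.

How it is judged:
On the way, in this order (a step that is already met when the one before it is completed fails the run):
1. the cylinder is rolled right back to the head end (value of joint carriage below 0.015 m), for 0.1 s.
2. the galley's head edge rests on the bed's edge between the lead-ins, its tail still on the table, let go (y of galley_head in the frame of bed_edge between 0.004 and 0.11 m and z of galley_head in the frame of bed_edge between -0.003 and 0.02 m and height (world z) of galley_tail below 0.008 m and contact force between galley and the fingers below 0.2 N), for 0.2 s.
3. the galley lies flat on the bed, home against the head stop (y of galley_head in the frame of head_stop above -0.005 m and angle between galley's own z axis and vertical below 0.03 rad and angle between the y axis of galley and the y axis of press, either way round below 0.05 rad), for 0.1 s.
4. the tail latch is shut behind it (value of joint latch above 1.42 rad), for 0.1 s.
At the end, for the whole second after the job is handed in: The galley lies flat on the bed, its head within 6 mm of the head stop and square to the press (0.05 rad), the latch shut (over 1.42 rad), the cylinder at the tail end (within 15 mm of its stop), all at rest (value of joint carriage above 0.28 m and value of joint latch above 1.42 rad and y of galley_head in the frame of head_stop above -0.006 m and z of galley_head in the frame of head_stop above -0.004 m and angle between galley's own z axis and vertical below 0.03 rad and angle between the y axis of galley and the y axis of press, either way round below 0.05 rad and linear speed of galley below 0.02 m/s and velocity of joint carriage below 0.02 m/s); the robot touches nothing.
It fails at once if the galley is carried: its tail is lifted more than 15 mm off the table while most of the galley is still short of the bed (y of galley_tail in the frame of bed_edge below -0.14 m and height (world z) of galley_tail above 0.015 m).
It fails at once if a bystander is pushed more than 20 mm or upset (distance of any of brayer, ink_tin, spare_block, spray_bottle, ink_knife, mug, baren from where it was at the start of the episode above 0.02 m or angle between any of spray_bottle, mug, ink_tin's own z axis and vertical above 0.5 rad).
It also fails if it takes over 72 s, if anything falls off the work surface, if the arm or the gripper's body presses on something with over 40 N, if the wrist force passes 120 N, or if a joint passes its speed limit or range.

## Working session

There is one attempt and no reset: what is moved stays moved. The work goes in short steps, Python scripts to look and compute and a shell command to move; the robot and the scene stay as the last step left them, time stands still between calls to the robot, and variables do not carry over. Pictures are saved under pics/ and viewed, at most 10 in all, crops included, and the job is handed in when it is done.

```bash
ls; mkdir -p pics; cat > h.py <<'E'
import numpy as np, cv2
from workcell import state, optics, workorder, recognise
def cam(p):
    if "eye" in p: return np.array(p["eye"]),np.array(p["attitude"])
    s=p["_s"]; T=np.eye(4);T[:3,:3]=s["orientation"];T[:3,3]=s["eef_pos"]
    M=T@np.array(p["tool_from_camera"]); return M[:3,3],M[:3,:3]
def snap(n,save=None):
    s=state(); p=optics.snapshot(n); p["_s"]=s
    if save: cv2.imwrite("pics/"+save,np.array(p["frame"])[:,:,::-1])
    return p
def ray(p,uv,z):
    e,R=cam(p); d=R@np.array([(uv[0]-p["cx"])/p["fx"],(uv[1]-p["cy"])/p["fy"],1.])
    return e+d*(z-e[2])/d[2]
def proj(p,X):
    e,R=cam(p); c=R.T@(np.array(X)-e); return np.array([c[0]/c[2]*p["fx"]+p["cx"],c[1]/c[2]*p["fy"]+p["cy"]])
def rec(t,p):
    try: r=recognise(t,{k:v for k,v in p.items() if k!="_s"})
    except Exception as ex: print(t,ex); return []
    return r
E
python3 - <<'E'
from h import *
np.set_printoptions(precision=4,suppress=True)
s=state();print(s)
H=dict(galley=.024,galley_head=0,galley_tail=0,cylinder_handle=.15,latch_knob=.07,latch_pivot=.0345,latch=.04,press=.022,bed_edge=.022,head_stop=.022,carriage=.116,mug=.092,baren=.037,ink_knife=.005,spray_bottle=.1)
for n in("top","scene"):
    p=snap(n,n+"0.png")
    print(n,p["eye"],p["shot"],p["fx"])
    for t,z in H.items():
        for r in rec(t,p)[:2]: print(t,r["conf"],np.round(r["at"],1),ray(p,r["at"],z))
E
```

```text
pics
{'time_s': 0.0, 'qpos': array([ 1.0639,  0.2458,  1.559 , -0.    ,  1.3387, -0.1741]), 'joint_velocities': array([-0.0012, -0.001 , -0.0018, -0.0007,  0.    , -0.0001]), 'joint_efforts': array([  0.0018, -42.9491, -32.6137,  -0.    ,   0.0053,  -0.    ]), 'eef_pos': array([0.2121, 0.6139, 0.2412]), 'orientation': array([[-0.9451,  0.3267, -0.0009],
       [ 0.3267,  0.9451, -0.0017],
       [ 0.0003, -0.0019, -1.    ]]), 'wrist_force': array([0.2326, 0.2702, 0.7633]), 'torque': array([-0.0185, -0.0257,  0.0477]), 'grip_force': 0.0, 'finger_gap': 1.0033035488644502}
top [ 0.3404 -0.0741  1.9328] 1 544.7678468027899
galley 0.65 [308.9 140.9] [ 0.7891 -0.165   0.024 ]
galley 0.59 [320.4 207.4] [ 0.5504 -0.2055  0.024 ]
galley_head 0.59 [322.3 207.6] [ 0.5524 -0.2139  0.    ]
galley_tail 0.82 [321.5 212. ] [ 0.5366 -0.211   0.    ]
latch 0.4 [258.8 182.5] [0.6356 0.0117 0.04  ]
press 0.71 [199.6 217.7] [0.5122 0.2197 0.022 ]
bed_edge 0.64 [195.6 214.3] [0.5241 0.234  0.022 ]
bed_edge 0.24 [320.  209.7] [ 0.5425 -0.2042  0.022 ]
head_stop 0.95 [200.9 214.7] [0.5228 0.2153 0.022 ]
car
[... 542 characters left out ...]
77.3 223.6] [0.6054 0.1827 0.15  ]
cylinder_handle 0.57 [390.6 245.6] [0.6901 0.2119 0.15  ]
latch_knob 0.54 [304.7 255.2] [0.6661 0.0135 0.07  ]
latch_pivot 0.53 [303.3 254.1] [0.6182 0.0051 0.0345]
latch 0.45 [303.2 256.2] [0.6338 0.0067 0.04  ]
latch 0.23 [381.  220.5] [0.4203 0.2106 0.04  ]
press 0.58 [388.5 246. ] [0.5181 0.232  0.022 ]
bed_edge 0.59 [390.4 247. ] [0.5217 0.2371 0.022 ]
head_stop 0.68 [391.4 246.9] [0.5207 0.2399 0.022 ]
head_stop 0.2 [305.1 255. ] [0.6055 0.0088 0.022 ]
carriage 0.63 [381.9 222.8] [0.5477 0.1998 0.116 ]
mug 0.81 [426.4 193.4] [0.3204 0.3408 0.092 ]
baren 0.84 [138.8 246.8] [ 0.6813 -0.4335  0.037 ]
spray_bottle 0.86 [375.2 288.3] [0.7854 0.1833 0.1   ]
```

View pics/top0.png

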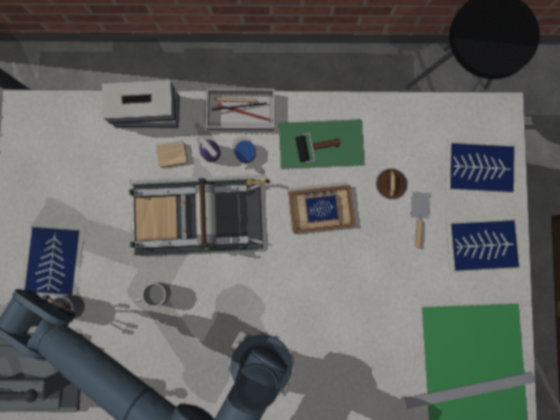

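View pics/scene0.png

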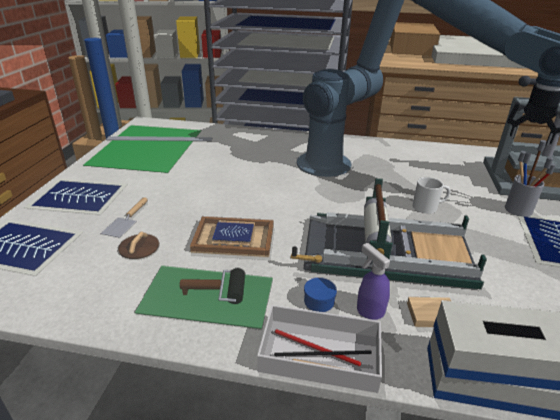

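The top view shows the press at columns 133–263 with its tail to the right, the handle at column 205, and the latch bar at (258,182) pointing tailward. The galley is at (322,210), head to the left and slightly rotated. The scene view agrees. Next I'll zoom in for corners.

```bash
python3 - <<'E'
import cv2
i=cv2.imread("pics/top0.png")[165:265,125:365]
cv2.imwrite("pics/crop.png",cv2.resize(i,(792,330),interpolation=cv2.INTER_CUBIC))
E
```

```text
(no output)
```

View pics/crop.png

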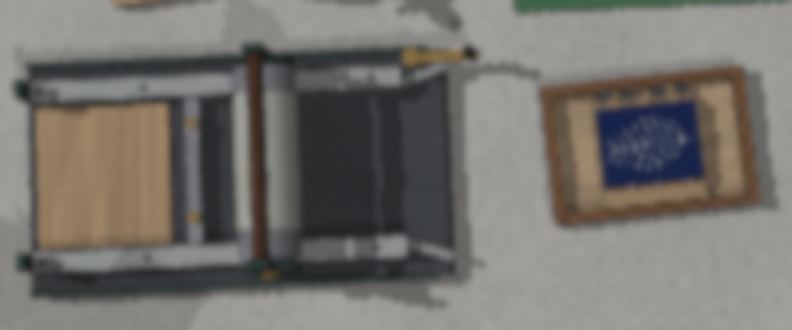

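The crop shows the handle from (254,50) to (262,268), the head stop at x≈193, the bed tail edge at x≈450, and the latch knob at (470,53). The galley rim corners are (543,88), (742,68), (760,202) and (560,224).

```bash
python3 - <<'E'
from h import *
np.set_printoptions(precision=4,suppress=True)
p=snap("top")
f=lambda u,v,z:ray(p,(u/3.3+125,v/3.3+165),z)
for n,u,v,z in [("h1",254,50,.15),("h2",262,268,.15),("g_hf",543,88,.024),("g_tf",742,68,.024),("g_tn",760,202,.024),("g_hn",560,224,.024),("stopf",200,97,.042),("stopn",203,240,.042),("edgef",449,75,.022),("edgen",455,272,.022),("piv",408,57,.044),("knob",470,53,.07),("railf",405,77,.0515),("railn",407,245,.0515),("bedHeadf",30,65,.022),("bedHn",33,295,.022)]:
    print(n,f(u,v,z))
w=snap("wrist","w0.png"); print(w["tool_from_camera"],w["fx"])
E
```

```text
h1 [0.6253 0.1947 0.15  ]
h2 [0.4072 0.1825 0.15  ]
g_hf [ 0.6058 -0.0965  0.024 ]
g_tf [ 0.6285 -0.31    0.024 ]
g_tn [ 0.4845 -0.328   0.024 ]
g_hn [ 0.4601 -0.1151  0.024 ]
stopf [0.592  0.2672 0.042 ]
stopn [0.4404 0.2605 0.042 ]
edgef [0.6197 0.0044 0.022 ]
edgen [ 0.4087 -0.0038  0.022 ]
piv [0.6356 0.0472 0.044 ]
knob [ 0.6361 -0.0194  0.07  ]
railf [0.613  0.0496 0.0515]
railn [0.4356 0.0455 0.0515]
bedHeadf [0.6283 0.4537 0.022 ]
bedHn [0.3824 0.4425 0.022 ]
[[-0.0001 -0.9525 -0.3045  0.0796]
 [ 1.     -0.0002  0.0006 -0.0009]
 [-0.0006 -0.3045  0.9525 -0.1311]
 [ 0.      0.      0.      1.    ]] 372.47207776651874
```

```bash
python3 -m jog '[[[-0.039,-0.0275,0,0,0,0,0],[-0.039,-0.0275,0,0,0,0,0],[-0.039,-0.0275,0,0,0,0,0],[-0.039,-0.0275,0,0,0,0,0],[-0.039,-0.0275,0,0,0,0,0]]]' 30; python3 -m jog '[[[-0.039,-0.0275,0,0,0,0,0.3],[-0.039,-0.0275,0,0,0,0,0.3],[-0.039,-0.0275,0,0,0,0,0.3],[-0.039,-0.0275,0,0,0,0,0.3],[-0.039,-0.0275,0,0,0,0,0.3]]]'; python3 -m jog '[[[-0.036,-0.027,0,0,0,0,0.3],[0,0,0,0,0,-7.1,0.3],[0,0,0,0,0,-7.1,0.3],[0,0,0,0,0,-7.1,0.3],[0,0,0,0,0,0,0.3]]]'
python3 - <<'E'
from h import *
np.set_printoptions(precision=4,suppress=True)
p=snap("wrist","w1.png"); print(p["_s"]["eef_pos"])
for t,z in [("cylinder_handle",.15),("carriage",.15),("head_stop",.022),("latch_knob",.07)]:
    for r in rec(t,p)[:2]: print(t,r["conf"],r["at"],ray(p,r["at"],z))
print(proj(p,(.516,.1886,.15)))
E
```

```text
time_s: 2.2
eef_pos: [0.3525, 0.4191, 0.2425]
orientation: [[-0.945, 0.326, 0.0], [0.326, 0.945, 0.0], [-0.0, 0.0, -1.0]]
wrist_force: [0.3, -0.4, 0.4]
finger_gap: 1.003
grip_force: 0.0
time_s: 2.7
eef_pos: [0.492, 0.2253, 0.2426]
orientation: [[-0.945, 0.327, 0.001], [0.327, 0.945, 0.0], [-0.001, 0.0, -1.0]]
wrist_force: [0.9, 0.8, -0.3]
finger_gap: 0.7
grip_force: 0.0
time_s: 3.2
eef_pos: [0.5164, 0.1896, 0.2423]
orientation: [[-0.999, -0.038, 0.0], [-0.038, 0.999, 0.0], [-0.0, 0.0, -1.0]]
wrist_force: [-0.2, 0.5, 0.7]
finger_gap: 0.7
grip_force: 0.0
[0.5164 0.1896 0.2423]
cylinder_handle 0.71 [277.9, 179.3] [0.4905 0.1887 0.15  ]
carriage 0.8 [278.0, 181.6] [0.4919 0.1888 0.15  ]
head_stop 0.96 [308.2, 159.5] [0.5009 0.2182 0.022 ]
latch_knob 0.58 [90.2, 289.7] [0.6206 0.0208 0.07  ]
[276.1766 218.39  ]
```

View pics/w1.png

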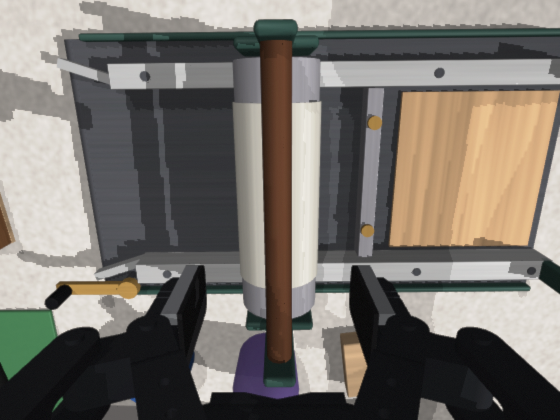

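The wrist view shows the handle centred between the fingers at column 277, the stop at (368,90)–(360,255), the bed tail edge from (66,40) to (105,275), the latch pivot at (130,288) and the knob at (60,297). Next I'll grip the handle and roll it to the head end.

```bash
python3 - <<'E'
from h import *
import pickle
np.set_printoptions(precision=4,suppress=True)
p=snap("wrist")
for n,u,v,z in [("stopn",366,90,.042),("stopf",359,255,.042),("edgen",66,42,.022),("edgef",104,272,.022),("piv",130,288,.044),("knob",60,297,.07),("railn_in",110,89,.0515),("railf_in",137,254,.0515),("railn_in_h",558,85,.0515),("railf_in_h",530,248,.0515),("leadn",60,62,.034),("leadf",97,275,.034)]:
    print(n,ray(p,(u,v),z))
E
python3 -m jog '[[[0.015,0,0.034,0,0,0,0.3],[0,0,0.034,0,0,0,0.3],[0,0,0.033,0,0,0,0.3],[0,0,0,0,0,0,0.8],[0,0,0,0,0,0,0.9]]]' 30;python3 -m jog '[[[0,0,0,0,0,0,0.9],[0,0,0,0,0,0,0.9]]]' 30
```

```text
stopn [0.4357 0.262  0.042 ]
stopf [0.589  0.2721 0.042 ]
edgen [0.4059 0.0019 0.022 ]
edgef [0.6277 0.0118 0.022 ]
piv [0.6326 0.0468 0.044 ]
knob [ 0.6291 -0.0078  0.07  ]
railn_in [0.4429 0.0489 0.0515]
railf_in [0.5915 0.0596 0.0515]
railn_in_h [0.4259 0.4171 0.0515]
railf_in_h [0.5714 0.4297 0.0515]
leadn [0.4229 0.001  0.034 ]
leadf [0.6249 0.0103 0.034 ]
time_s: 4.0
eef_pos: [0.5014, 0.1892, 0.1417]
orientation: [[-0.999, -0.039, -0.0], [-0.039, 0.999, -0.0], [0.0, -0.0, -1.0]]
wrist_force: [0.1, 0.2, 0.4]
finger_gap: 0.369
grip_force: 0.0
time_s: 4.2
eef_pos: [0.5028, 0.1893, 0.1436]
orientation: [[-0.999, -0.039, 0.004], [-0.039, 0.999, 0.0], [-0.004, 0.0, -1.0]]
wrist_force: [-0.7, 0.3, 1.9]
finger_gap: 0.2
grip_force: 29.5
```

```bash
python3 -m jog '[[[0,0.03,0,0,0,0,0.9],[0,0.03,0,0,0,0,0.9],[0,0.03,0,0,0,0,0.9],[0,0.03,0,0,0,0,0.9],[0,0.03,0,0,0,0,0.9]]]';python3 -m jog '[[[0,0.015,0,0,0,0,0.9],[0,0.01,0,0,0,0,0.9],[0,0.005,0,0,0,0,0.9],[0,0,0,0,0,0,0.9]]]'
```

```text
time_s: 4.7
eef_pos: [0.4954, 0.3399, 0.1436]
orientation: [[-0.999, -0.039, -0.0], [-0.039, 0.999, -0.001], [0.0, -0.001, -1.0]]
wrist_force: [-4.4, -5.0, 7.0]
finger_gap: 0.198
grip_force: 30.5
time_s: 5.1
eef_pos: [0.4938, 0.3709, 0.1436]
orientation: [[-0.999, -0.04, -0.0], [-0.04, 0.999, 0.002], [0.0, 0.002, -1.0]]
wrist_force: [-6.1, 1.3, 6.2]
finger_gap: 0.197
grip_force: 30.8
```

```bash
python3 -m jog '[[[0,0.003,0,0,0,0,0.9],[0,0.003,0,0,0,0,0.9],[0,0.002,0,0,0,0,0.9],[0,0,0,0,0,0,0.9]]]';python3 -m jog '[[[0,0.003,0,0,0,0,0.9],[0,0,0,0,0,0,0.9]]]'
```

```text
time_s: 5.5
eef_pos: [0.4938, 0.3712, 0.1435]
orientation: [[-0.999, -0.04, -0.004], [-0.04, 0.999, -0.015], [0.005, -0.015, -1.0]]
wrist_force: [-9.8, -28.9, 15.5]
finger_gap: 0.198
grip_force: 32.5
time_s: 5.7
eef_pos: [0.4938, 0.3713, 0.1434]
orientation: [[-0.999, -0.04, -0.006], [-0.04, 0.999, -0.022], [0.007, -0.022, -1.0]]
wrist_force: [-10.2, -40.8, 20.4]
finger_gap: 0.199
grip_force: 33.5
```

```bash
python3 -m jog '[[[0,-0.009,0,0,0,0,0.9],[0,0,0,0,0,0,0.3],[0,0,0,0,0,0,0.3],[0,0,-0.04,0,0,0,0.3],[0,0,-0.04,0,0,0,0.3]]]';python3 -m jog '[[[0,-0.048,-0.01,0,0,0,0.3],[0,-0.048,0,0,0,0,0.3],[0,-0.048,0,0,0,0,0.3],[0,-0.048,0,0,0,0,0.3],[0,-0.048,0,0,0,0,0.3]]]';python3 -m jog '[[[0,-0.048,0,0,0,0,0.3],[0,-0.048,0,0,0,0,0.3],[0,-0.048,0,0,0,0,0.3],[-0.01,-0.048,0,0,0,-2,0.3],[-0.01,-0.048,0,0,0,-2,0.3]]]';python3 -m jog '[[[0,0,0,0,0,0,0.3],[0,0,0,0,0,0,0.3]]]'
python3 - <<'E'
from h import *
np.set_printoptions(precision=4,suppress=True)
p=snap("wrist","w2.png"); print(p["_s"]["eef_pos"])
for t,z in [("galley",.024),("galley_head",.0),("latch_knob",.07)]:
    for r in rec(t,p)[:2]: print(t,r["conf"],r["at"],ray(p,r["at"],z))
E
```

```text
time_s: 6.2
eef_pos: [0.4936, 0.3712, 0.2213]
orientation: [[-0.999, -0.039, -0.002], [-0.039, 0.999, -0.001], [0.002, -0.001, -1.0]]
wrist_force: [0.7, 0.8, 0.6]
finger_gap: 0.697
grip_force: 0.0
time_s: 6.7
eef_pos: [0.5039, 0.1299, 0.2322]
orientation: [[-0.999, -0.04, 0.002], [-0.04, 0.999, 0.0], [-0.002, -0.0, -1.0]]
wrist_force: [1.1, -0.7, 0.4]
finger_gap: 0.7
grip_force: 0.0
time_s: 7.2
eef_pos: [0.5352, -0.1092, 0.2323]
orientation: [[-0.994, -0.11, 0.002], [-0.11, 0.994, -0.001], [-0.002, -0.001, -1.0]]
wrist_force: [1.2, 0.4, -0.1]
finger_gap: 0.701
grip_force: 0.0
time_s: 7.4
eef_pos: [0.5351, -0.1081, 0.2317]
orientation: [[-0.994, -0.107, 0.001], [-0.107, 0.994, 0.0], [-0.001, -0.0, -1.0]]
wrist_force: [0.0, 0.7, 0.0]
finger_gap: 0.694
grip_force: 0.0
[ 0.5351 -0.1081  0.2317]
galley 0.9 [168.9, 167.5] [ 0.5366 -0.2088  0.024 ]
galley 0.5 [533.3, 367.1] [0.7192 0.1969 0.024 ]
galley_head 0.78 [163.7, 167.3] [ 0.5427 -0.2205  0.    ]
latch_knob 0.96 [412.8, 295.4] [0.619  0.0226 0.07  ]
latch_knob 0.48 [170.2, 166.5] [ 0.5247 -0.1953  0.07  ]
```

View pics/w2.png

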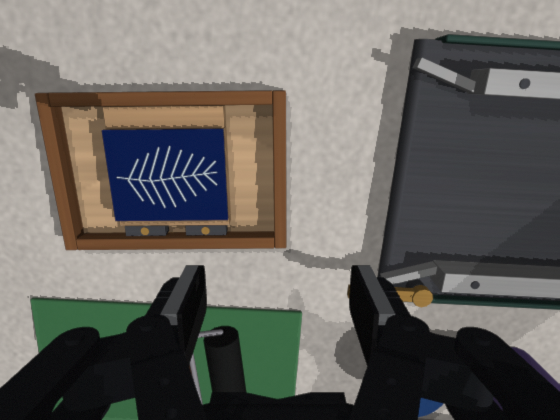

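The wrist view shows the galley's head rim with outer top corners (285,92) and (287,248), well aligned with the tool. The bed's tail edge runs from about (412,42) to (381,275).

```bash
python3 - <<'E'
from h import *
np.set_printoptions(precision=4,suppress=True)
p=snap("wrist"); s=p["_s"]; R=np.array(s["orientation"]); e=np.array(s["eef_pos"])
P={}
for n,u,v,z in [("hn",286,91,.024),("hf",287.5,248,.024),("tn",37,94,.024),("tf",69,249,.024),("edgen",413,42,.022),("edgef",381,275,.022),("leadn",420,62,.034),("leadf",386,276,.034),("railn",488,95,.0515),("railf",442,275,.0515)]:
    P[n]=ray(p,(u,v),z); print(n,P[n])
h=(P["hn"]+P["hf"])/2; d=P["hf"]-P["hn"]; print("head",h,"yaw",np.degrees(np.arctan2(d[1],d[0])),np.linalg.norm(d), "toolyaw",np.degrees(np.arctan2(-R[1,0],-R[0,0])))
y=P["hn"]-P["tn"]; y2=P["hf"]-P["tf"]
print(np.degrees(np.arctan2(-y[0],y[1])),np.degrees(np.arctan2(-y2[0],y2[1])),np.linalg.norm(y))
d=P["edgef"]-P["edgen"];print("edge yaw",np.degrees(np.arctan2(d[1],d[0])))
print("tool delta to rim centre",R.T@(h-e))
E
```

```text
hn [ 0.4574 -0.1071  0.024 ]
hf [ 0.6045 -0.0882  0.024 ]
tn [ 0.4837 -0.3221  0.024 ]
tf [ 0.6295 -0.3031  0.024 ]
edgen [ 0.4065 -0.0055  0.022 ]
edgef [0.6247 0.0103 0.022 ]
leadn [ 0.4224 -0.0003  0.034 ]
leadf [0.6192 0.011  0.034 ]
railn [0.4424 0.0533 0.0515]
railf [0.6037 0.0559 0.0515]
head [ 0.5309 -0.0976  0.024 ] yaw 7.311768677904769 0.14839798100167959 toolyaw 6.343282410481474
6.999295224627953 6.615645379418548 0.21658762890319835
edge yaw 4.141278084482391
tool delta to rim centre [0.0027 0.0087 0.2074]
```

```bash
python3 -m jog '[[[0.003,0.003,0.045,0,0,-0.7,0.5],[0,0,0.045,0,0,0,0.5],[0,0,0.045,0,0,0,0.5],[0,0,0.045,0,0,0,0.5],[0,0,0.015,0,0,0,0.5]]]' 40;python3 -m jog '[[[0,0,0.01,0,0,0,0.5],[0,0,0.005,0,0,0,0.5],[0,0,0,0,0,0,0.5]]]';python3 -m jog '[[[0,0,0,0,0,0,0.95],[0,0,0,0,0,0,0.95],[0,0,0,0,0,0,0.95]]]'
```

```text
time_s: 8.15
eef_pos: [0.5279, -0.1024, 0.0318]
orientation: [[-0.992, -0.122, -0.008], [-0.122, 0.993, 0.003], [0.007, 0.004, -1.0]]
wrist_force: [-0.3, 1.1, 0.4]
finger_gap: 0.498
grip_force: 0.0
time_s: 8.45
eef_pos: [0.5324, -0.105, 0.0226]
orientation: [[-0.993, -0.121, 0.002], [-0.121, 0.993, -0.001], [-0.002, -0.001, -1.0]]
wrist_force: [-0.1, 0.1, -0.0]
finger_gap: 0.5
grip_force: 0.0
time_s: 8.75
eef_pos: [0.5327, -0.1056, 0.0231]
orientation: [[-0.993, -0.12, 0.003], [-0.12, 0.993, -0.002], [-0.003, -0.002, -1.0]]
wrist_force: [-0.8, -0.5, 6.4]
finger_gap: 0.124
grip_force: 40.7
```

```bash
python3 -m jog '[[[0,0,-0.0082,-2.2,0,0,0.95],[0,0,-0.0082,-2.2,0,0,0.95],[0,0,-0.0082,-2.2,0,0,0.95],[0,0,-0.0082,-2.2,0,0,0.95],[0,0,0,0,0,0,0.95]]]' 50
python3 - <<'E'
from h import *
np.set_printoptions(precision=4,suppress=True)
p=snap("scene","s1.png"); i=cv2.imread("pics/s1.png")[150:320,120:400]
cv2.imwrite("pics/s1c.png",cv2.resize(i,(784,476),interpolation=cv2.INTER_CUBIC))
E
```

```text
time_s: 9.25
eef_pos: [0.532, -0.1076, 0.0547]
orientation: [[-0.993, -0.118, -0.017], [-0.119, 0.981, 0.151], [-0.001, 0.152, -0.988]]
wrist_force: [1.0, -1.0, -3.7]
finger_gap: 0.126
grip_force: 49.7
```

View pics/s1c.png

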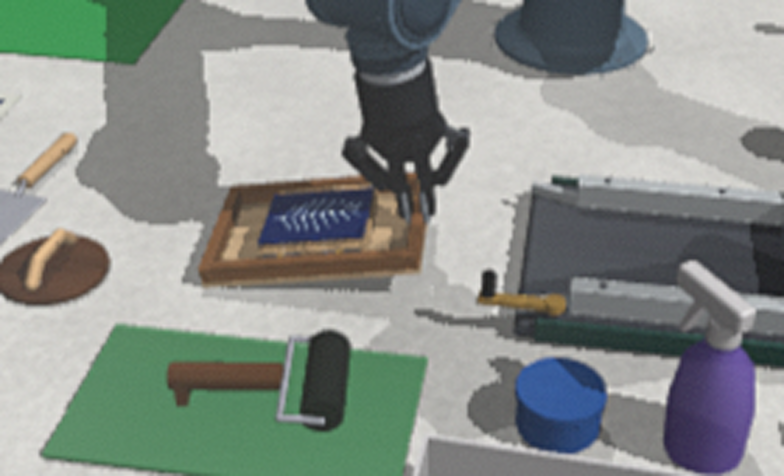

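Head is lifted, with its tail (left, about (205,275)) still on the table. Next I'll square it to the press.

```bash
python3 -m jog '[[[-0.001,0.02,0.003,0,-0.16,1.05,0.95],[-0.001,0.02,0.003,0,-0.16,1.05,0.95],[-0.001,0.02,0.003,0,-0.16,1.05,0.95],[-0.001,0.01,0.0015,0,-0.16,1.05,0.95],[0,0,0,0,0,0,0.95]]]'
python3 - <<'E'
from h import *
np.set_printoptions(precision=4,suppress=True)
p=snap("wrist","w3.png"); s=p["_s"]; R=np.array(s["orientation"]); e=np.array(s["eef_pos"])
print(e,R.tolist(),"yaw",np.degrees(np.arctan2(-R[1,0],-R[0,0])),"tilt",np.degrees(np.arcsin(R[2,1])))
y=np.array([R[0,1],R[1,1],0]);y/=np.linalg.norm(y)
E
```

```text
time_s: 9.8
eef_pos: [0.5276, -0.0337, 0.0536]
orientation: [[-0.999, -0.048, -0.009], [-0.049, 0.987, 0.154], [0.002, 0.154, -0.988]]
wrist_force: [-0.2, 4.5, -1.9]
finger_gap: 0.124
grip_force: 50.1
[ 0.5276 -0.0337  0.0536] [[-0.9987966361996518, -0.048138476921758745, -0.009379048774439583], [-0.049009125202771724, 0.9868466251850707, 0.1540514329946185], [0.0018398812785264376, 0.15432571205243045, -0.9880183143223566]] yaw 2.8091460999670455 tilt 8.877691867574086
```

View pics/w3.png

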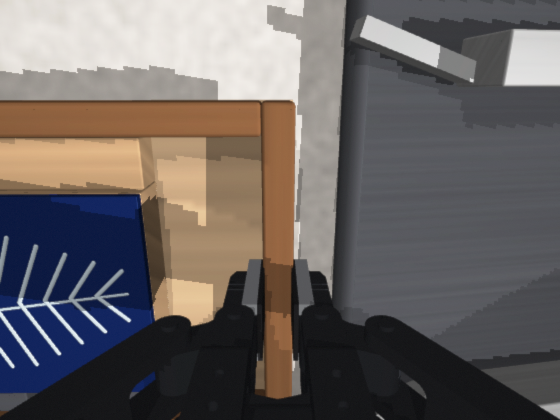

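The head rim is parallel to the bed edge. Its near head corner is at (295,101), the near lead-in runs (355,35)–(472,80), and the rail's inner corner is at about (475,85).

```bash
python3 - <<'E'
from h import *
np.set_printoptions(precision=4,suppress=True)
p=snap("wrist")
a=np.radians(2.8); X=np.array([np.cos(a),np.sin(a),0]);Y=np.array([-np.sin(a),np.cos(a),0]);O=np.array([.520,.002,0])
for n,u,v,z in [("corner",295,101,.054),("lead tail in",352,45,.034),("lead rail",472,83,.034),("railtop",475,85,.0515),("edge",345,200,.018)]:
    r=ray(p,(u,v),z); print(n,r,"press",X@(r-O),Y@(r-O))
r=p["_s"]["eef_pos"]; print(X@(r-O),Y@(r-O))
E
```

```text
corner [ 0.4521 -0.0321  0.054 ] press -0.06951032973382047 -0.030740668233403726
lead tail in [ 0.4308 -0.0069  0.034 ] press -0.0895239655031507 -0.004561484054509258
lead rail [0.442  0.0469 0.034 ] press -0.07569413497608256 0.048617287063562074
railtop [0.4435 0.0359 0.0515] press -0.07475999931488268 0.03757647057256426
edge [0.4978 0.0028 0.018 ] press -0.022150138138828206 0.0018628442451776668
0.005922755473114674 -0.03657473426653119
```

```bash
python3 -m jog '[[[0,0.016,0.0025,0,0,0,0.95],[0,0.016,0.0025,0,0,0,0.95],[0,0.016,0.0025,0,0,0,0.95],[0,0.016,0.0025,0,0,0,0.95],[0,0,0,0,0,0,0.95]]]';python3 -m jog '[[[0,0,0.002,0.6,0,0,0.95],[0,0,0.002,0.6,0,0,0.95],[0,0,0,0,0,0,0.95]]]'
```

```text
time_s: 10.4
eef_pos: [0.5247, 0.0318, 0.054]
orientation: [[-0.999, -0.048, -0.009], [-0.049, 0.987, 0.155], [0.002, 0.155, -0.988]]
wrist_force: [-0.3, 3.3, -2.6]
finger_gap: 0.124
grip_force: 50.2
time_s: 10.7
eef_pos: [0.5252, 0.0297, 0.0499]
orientation: [[-0.999, -0.046, -0.007], [-0.047, 0.99, 0.132], [0.001, 0.133, -0.991]]
wrist_force: [0.2, 3.0, -2.3]
finger_gap: 0.119
grip_force: 50.2
```

```bash
python3 -m jog '[[[0,0,0.001,0.2,0,0,0.95],[0,0,0,0,0,0,0.5],[0,0,0,0,0,0,0.5],[0,0,0,0,0,0,0.5]]]';python3 -m jog '[[[0,0,-0.03,0,0,0,0.5],[0,0,-0.04,0,0,0,0.5],[0,0,-0.04,3.7,0,0,0.5],[0,0,-0.03,3.7,0,0,0.5],[0,0,0,0,0,0,0.5]]]'
python3 - <<'E'
from h import *
np.set_printoptions(precision=4,suppress=True)
p=snap("wrist","w4.png"); s=p["_s"];print(s["orientation"])
E
```

```text
time_s: 11.1
eef_pos: [0.5262, 0.029, 0.0499]
orientation: [[-0.999, -0.046, -0.005], [-0.046, 0.991, 0.128], [-0.001, 0.128, -0.992]]
wrist_force: [0.7, 0.1, 0.2]
finger_gap: 0.502
grip_force: 0.0
time_s: 11.6
eef_pos: [0.5296, 0.0133, 0.1944]
orientation: [[-0.999, -0.048, 0.011], [-0.048, 0.999, -0.003], [-0.011, -0.004, -1.0]]
wrist_force: [0.7, 0.7, 0.3]
finger_gap: 0.5
grip_force: 0.0
[[-0.9988 -0.0478  0.011 ]
 [-0.0478  0.9989 -0.0031]
 [-0.0108 -0.0036 -0.9999]]
```

View pics/w4.png

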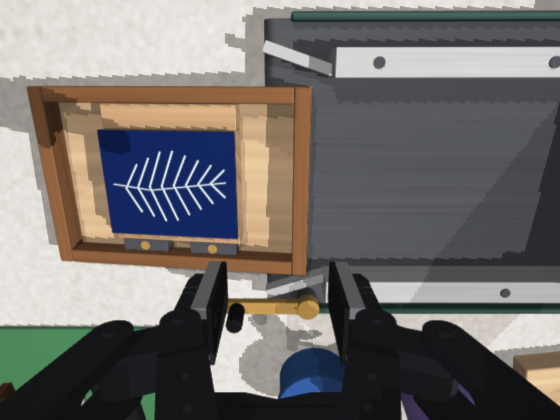

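The galley head rests over the edge with corners (311,88) near and (305,274) far. The rail inner corners are at (335,77) near and (330,267) far, so the galley may sit a few mm too far over.

```bash
python3 - <<'E'
from h import *
np.set_printoptions(precision=4,suppress=True)
p=snap("wrist")
a=np.radians(2.8); X=np.array([np.cos(a),np.sin(a),0]);Y=np.array([-np.sin(a),np.cos(a),0]);O=np.array([.525,.002,0])
for n,u,v,z in [("hn",311,88,.050),("hf",305,274,.050),("tn",28,88,.025),("tf",63,260,.025),("railn",335,77,.0515),("railf",328,267,.0515),("railn head",559,77,.0515),("railf head",559,266,.0515),("knob",235,310,.07),("piv",308,307,.044)]:
    r=ray(p,(u,v),z); print(n,r,"press",X@(r-O),Y@(r-O))
i=p["frame"]; cv2.imwrite("pics/w4c.png",cv2.resize(np.array(i)[60:320,250:420,::-1],(510,780))[:600])
E
```

```text
hn [0.4484 0.0328 0.05  ] press -0.0749571522315768 0.03447212993986262
hf [0.5931 0.0388 0.05  ] press 0.06977835260079226 0.03341792865374085
tn [ 0.4588 -0.1801  0.025 ] press -0.07505581953212856 -0.17861870372113509
tf [ 0.6029 -0.1724  0.025 ] press 0.06931508861359799 -0.17800012644353147
railn [0.4405 0.0485 0.0515] press -0.08213863978396517 0.05061911200994176
railf [0.5851 0.0567 0.0515] press 0.06266909024692006 0.051714668478646086
railn head [0.4332 0.2019 0.0515] press -0.08192849580858871 0.2041897486943252
railf head [0.5752 0.2424 0.0515] press 0.061923197818380404 0.23770358447152212
knob [ 0.6164 -0.0159  0.07  ] press 0.09046064113163728 -0.02232229372933493
piv [0.6278 0.0442 0.044 ] press 0.10478846000014767 0.03717053022947454
```

```bash
python3 -c "
from h import *
print(state()['qpos'])"; python3 -m jog '[[[0.002,-0.047,0,0,0,0,0.2],[0.002,-0.047,0,0,0,0,0.2],[0.002,-0.047,0,0,0,0,0.2],[0.002,-0.047,0,0,0,0,0.2],[0,-0.047,0,0,0,0,0.2]]]'
```

```text
[-1.89788904e-01  1.08723082e-02  1.91718947e+00  2.26528660e-04
  1.21182305e+00 -1.80780858e+00]
time_s: 12.2
eef_pos: [0.5279, -0.2232, 0.1861]
orientation: [[-0.999, -0.046, -0.003], [-0.046, 0.999, 0.002], [0.003, 0.003, -1.0]]
wrist_force: [1.1, 0.4, -0.0]
finger_gap: 0.805
grip_force: 0.0
```

```bash
python3 -m jog '[[[-0.005,0,0,0,0,8.2,0.2],[0,0,0,0,0,8.2,0.2],[0,0,0,0,0,8.2,0.2],[0,0,0,0,0,8.2,0.2],[0,0,0,0,0,8.2,0.2]]]'; python3 -m jog '[[[0,0,0,0,0,8.2,0.2],[0,0,0,0,0,8.2,0.2],[0,0,0,0,0,8.2,0.2],[0,0,0,0,0,8.2,0.2],[0,0,0,0,0,8.2,0.2]]]';python3 -m jog '[[[0,0,0.04,0,0,8,0.2],[0,0,0.04,0,0,0,0.2],[0,0,0.04,0,0,0,0.2],[0,0,0.03,0,0,0,0.2],[0,0,0,0,0,0,0.2]]]'
python3 - <<'E'
from h import *
np.set_printoptions(precision=4,suppress=True)
p=snap("wrist","w5.png"); print(p["_s"]["orientation"])
E
```

```text
time_s: 12.7
eef_pos: [0.5331, -0.2212, 0.1859]
orientation: [[-0.78, 0.625, -0.003], [0.625, 0.78, 0.003], [0.004, -0.0, -1.0]]
wrist_force: [0.9, -0.6, 0.0]
finger_gap: 0.803
grip_force: 0.0
time_s: 13.2
eef_pos: [0.5331, -0.2211, 0.1859]
orientation: [[-0.179, 0.984, -0.003], [0.984, 0.179, 0.003], [0.003, -0.003, -1.0]]
wrist_force: [1.2, -0.3, -0.0]
finger_gap: 0.8
grip_force: 0.0
time_s: 13.7
eef_pos: [0.5294, -0.2187, 0.0316]
orientation: [[-0.046, 0.999, -0.011], [0.999, 0.046, 0.008], [0.008, -0.011, -1.0]]
wrist_force: [-0.2, -0.3, -0.8]
finger_gap: 0.797
grip_force: 0.0
[[-0.046   0.9989 -0.0114]
 [ 0.9989  0.0461  0.0077]
 [ 0.0082 -0.011  -0.9999]]
```

View pics/w5.png

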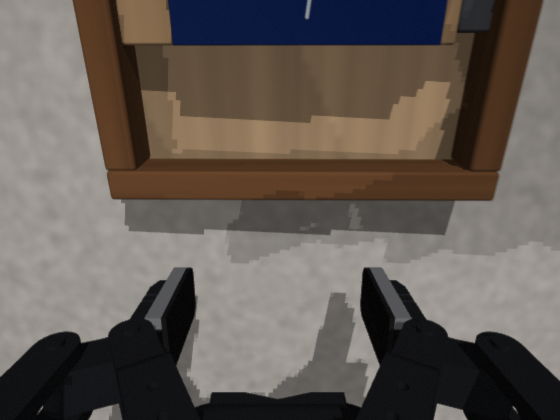

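The tail rim is square ahead of the open fingers, with its centre at column 303 against 278 for the fingers, so I'll shift about 8 mm in +tool y. Then I'll lower and push.

```bash
python3 -m jog '[[[0,0.008,0.01,0,0,0,0.2],[0,0,0.006,0,0,0,0.2],[0.015,0,0,0,0,0,0.2],[0.01,0,0,0,0,0,0.2],[0.01,0,0,0,0,0,0.2]]]';python3 -m jog '[[[0.015,0,0,0,0,0,0.2],[0.015,0,0,0,0,0,0.2],[0.015,0,0,0,0,0,0.2],[0.01,0,0,0,0,0,0.2],[0,0,0,0,0,0,0.2]]]'
```

```text
time_s: 14.25
eef_pos: [0.5409, -0.1857, 0.0232]
orientation: [[-0.048, 0.999, 0.001], [0.999, 0.048, -0.002], [-0.003, 0.001, -1.0]]
wrist_force: [-0.4, -4.6, -2.1]
finger_gap: 0.804
grip_force: 2.3
time_s: 14.75
eef_pos: [0.5381, -0.1296, 0.0229]
orientation: [[-0.048, 0.999, 0.0], [0.999, 0.048, 0.0], [0.0, 0.0, -1.0]]
wrist_force: [0.4, 0.9, -0.6]
finger_gap: 0.797
grip_force: 0.0
```

```bash
cat >> h.py <<'E'
a=np.radians(2.8); X=np.array([np.cos(a),np.sin(a),0]);Y=np.array([-np.sin(a),np.cos(a),0]);O=np.array([.525,.002,0])
def loc(r): r=np.array(r); return np.round([X@(r-O),Y@(r-O),r[2]],4)
def brown(p):
    hsv=cv2.cvtColor(np.array(p["frame"]),cv2.COLOR_RGB2HSV)
    m=cv2.inRange(hsv,(4,120,50),(14,255,170)); m=cv2.morphologyEx(m,cv2.MORPH_OPEN,np.ones((7,7)))
    n,l,st,c=cv2.connectedComponentsWithStats(m)
    return l==1+np.argmax(st[1:,4])
E
python3 - <<'E'
from h import *
np.set_printoptions(precision=4,suppress=True)
for f in("pics/w5.png",None):
    if f: p={"frame":cv2.imread(f)[:,:,::-1].copy()}
    else: p=snap("wrist","w6.png"); print("tcp",loc(p["_s"]["eef_pos"]))
    m=brown(p); 
    ys=np.where(m.sum(1)>120)[0]; print(ys.min(),ys.max())
    r=ys.max()-8; xs=np.where(m[r])[0]; print(r,xs.min(),xs.max(),m.sum())
    for c in (xs.min()+30,xs.max()-30): print(c,np.where(m[:,c])[0].max())
    if not f:
        for z in(.024,.046):
            for c in (xs.min(),xs.max()): print(z,loc(ray(p,(c,r+8),z)))
E
```

```text
159 199
191 111 493 25681
141 198
463 199
tcp [ 0.0067 -0.1321  0.0229]
219 265
257 75 461 36758
105 265
431 264
0.024 [-0.0733 -0.1195  0.024 ]
0.024 [ 0.0756 -0.1196  0.024 ]
0.046 [-0.0601 -0.1085  0.046 ]
0.046 [ 0.0636 -0.1086  0.046 ]
```

```bash
python3 -m jog '[[[-0.004,-0.006,0.005,0,0,0,0.2],[0,0,0.004,0,0,0,0.2],[0.01,0,0,0,0,0,0.2],[0.012,0,0,0,0,0,0.2],[0.01,0,0,0,0,0,0.2]]]';python3 -m jog '[[[0.01,0,0,0,0,0,0.2],[0.01,0,0,0,0,0,0.2],[0,0,0,0,0,0,0.2]]]'
cat > q.py <<'E'
from h import *
p=snap("wrist"); print("tcp",loc(p["_s"]["eef_pos"]),p["_s"]["wrist_force"].round(1))
m=brown(p); ys=np.where(m.sum(1)>120)[0]; r=ys.max()-8; xs=np.where(m[r])[0]; print(ys.min(),ys.max(),r,xs.min(),xs.max())
for c in (xs.min()+30,xs.max()-30): print(c,np.where(m[:,c])[0].max())
for z in(.024,.046): print([loc(ray(p,(c,r+8),z)) for c in (xs.min(),xs.max())])
E
python3 q.py
```

```text
time_s: 15.3
eef_pos: [0.5314, -0.1046, 0.0138]
orientation: [[-0.047, 0.999, 0.001], [0.999, 0.047, -0.003], [-0.004, 0.001, -1.0]]
wrist_force: [-0.0, -9.3, 0.9]
finger_gap: 0.797
grip_force: 4.5
time_s: 15.6
eef_pos: [0.5312, -0.0841, 0.0144]
orientation: [[-0.048, 0.999, 0.003], [0.999, 0.048, -0.003], [-0.003, 0.003, -1.0]]
wrist_force: [-0.1, -4.8, 2.9]
finger_gap: 0.797
grip_force: 2.1
tcp [ 0.0019 -0.0863  0.0144] [-0.1 -4.8  2.9]
227 280 272 79 494
109 280
464 279
[array([-0.0724, -0.0753,  0.024 ]), array([ 0.0792, -0.0758,  0.024 ])]
[array([-0.0593, -0.0631,  0.046 ]), array([ 0.0648, -0.0635,  0.046 ])]
```

```bash
python3 -m jog '[[[-0.012,0,0,0,0,0,0.2],[-0.008,0,0,0,0,0,0.2],[0,0,-0.008,0,0,0,0.2],[0,0,-0.008,0,0,0,0.2],[0,0,0,0,0,0,0.2]]]'; python3 q.py
```

```text
time_s: 16.15
eef_pos: [0.5317, -0.1037, 0.0308]
orientation: [[-0.047, 0.999, 0.002], [0.999, 0.047, -0.001], [-0.001, 0.002, -1.0]]
wrist_force: [0.4, -0.3, 0.2]
finger_gap: 0.8
grip_force: 0.0
tcp [ 0.0015 -0.1059  0.0308] [ 0.4 -0.3  0.2]
180 224 216 65 512
95 224
482 223
[array([-0.084 , -0.0791,  0.024 ]), array([ 0.0923, -0.0797,  0.024 ])]
[array([-0.0707, -0.071 ,  0.046 ]), array([ 0.0775, -0.0715,  0.046 ])]
```

```bash
python3 -m jog '[[[0.015,0,0,0,0,0,0.2],[0.015,0,0,0,0,0,0.2],[0.015,0,0,0,0,0,0.2],[0.015,0,0,0,0,0,0.2],[0.015,0,0,0,0,0,0.2]]]';python3 -m jog '[[[0.015,0,0,0,0,0,0.2],[0.015,0,0,0,0,0,0.2],[0.01,0,0,0,0,0,0.2],[0,0,0,0,0,0,0.2]]]'; python3 q.py
```

```text
time_s: 16.7
eef_pos: [0.5272, -0.0274, 0.0294]
orientation: [[-0.048, 0.999, 0.0], [0.999, 0.048, -0.001], [-0.001, 0.0, -1.0]]
wrist_force: [0.8, -4.6, -0.2]
finger_gap: 0.8
grip_force: 2.6
time_s: 17.1
eef_pos: [0.5246, 0.0136, 0.029]
orientation: [[-0.049, 0.999, -0.001], [0.999, 0.049, 0.001], [0.001, -0.001, -1.0]]
wrist_force: [0.3, 0.4, 0.5]
finger_gap: 0.8
grip_force: 0.0
tcp [0.0002 0.0116 0.029 ] [0.3 0.4 0.5]
237 286 278 77 508
107 285
478 286
[array([-0.0843,  0.0116,  0.024 ]), array([0.0931, 0.0116, 0.024 ])]
[array([-0.071 ,  0.0241,  0.046 ]), array([0.0778, 0.0241, 0.046 ])]
```

```bash
python3 -m jog '[[[0.006,0,0,0,0,0,0.2],[0.006,0,0,0,0,0,0.2],[0.004,0,0,0,0,0,0.2],[0.003,0,0,0,0,0,0.2],[0,0,0,0,0,0,0.2]]]';python3 -m jog '[[[0.003,0,0,0,0,0,0.2],[0.002,0,0,0,0,0,0.2],[0,0,0,0,0,0,0.2]]]'; python3 q.py
```

```text
time_s: 17.65
eef_pos: [0.5242, 0.031, 0.0291]
orientation: [[-0.047, 0.999, -0.001], [0.999, 0.047, 0.001], [0.001, -0.001, -1.0]]
wrist_force: [-0.5, -0.2, -1.1]
finger_gap: 0.796
grip_force: 0.3
time_s: 17.95
eef_pos: [0.5241, 0.0358, 0.0292]
orientation: [[-0.047, 0.999, -0.001], [0.999, 0.047, 0.0], [0.0, -0.0, -1.0]]
wrist_force: [-0.4, -1.6, -1.7]
finger_gap: 0.799
grip_force: 0.9
tcp [0.0008 0.0338 0.0292] [-0.4 -1.6 -1.7]
239 287 279 77 506
107 287
476 287
[array([-0.0839,  0.0333,  0.024 ]), array([0.0931, 0.0329, 0.024 ])]
[array([-0.0705,  0.0459,  0.046 ]), array([0.0779, 0.0456, 0.046 ])]
```

Near home; I'll push gently until the force rises.

```bash
python3 -m jog '[[[0.003,0,0,0,0,0,0.2],[0,0,0,0,0,0,0.2]]]';python3 -m jog '[[[0.003,0,0,0,0,0,0.2],[0,0,0,0,0,0,0.2]]]';python3 -m jog '[[[0.003,0,0,0,0,0,0.2],[0,0,0,0,0,0,0.2]]]'; python3 q.py
```

```text
time_s: 18.2
eef_pos: [0.5247, 0.0362, 0.0295]
orientation: [[-0.049, 0.999, 0.001], [0.999, 0.049, -0.005], [-0.005, 0.001, -1.0]]
wrist_force: [1.4, -14.0, -4.1]
finger_gap: 0.799
grip_force: 7.1
time_s: 18.4
eef_pos: [0.5248, 0.0363, 0.0297]
orientation: [[-0.05, 0.999, 0.001], [0.999, 0.05, -0.01], [-0.01, 0.0, -1.0]]
wrist_force: [-0.6, -27.6, -3.2]
finger_gap: 0.803
grip_force: 14.2
time_s: 18.6
eef_pos: [0.5249, 0.0363, 0.0299]
orientation: [[-0.05, 0.999, 0.001], [0.999, 0.05, -0.016], [-0.016, -0.0, -1.0]]
wrist_force: [-2.6, -43.2, -2.6]
finger_gap: 0.798
grip_force: 21.3
tcp [0.0015 0.0343 0.0299] [ -2.6 -43.2  -2.6]
239 288 280 77 505
107 288
475 288
[array([-0.0836,  0.0326,  0.024 ]), array([0.0941, 0.0328, 0.024 ])]
[array([-0.0701,  0.0458,  0.046 ]), array([0.0787, 0.046 , 0.046 ])]
```

```bash
python3 -m jog '[[[-0.012,0,0,0,0,0,0.2],[-0.01,0,-0.01,0,0,0,0.2],[-0.02,0,-0.04,0,0,0,0.2],[-0.03,0.01,-0.045,0,0,0,0.2],[-0.03,0.01,-0.045,0,0,0,0.5]]]';python3 -m jog '[[[-0.03,0.02,0,0,0,0,1],[0,0,0,0,0,0,1],[0,0,0,0,0,0,1]]]'
python3 - <<'E'
from h import *
p=snap("wrist","w7.png"); print("tcp",loc(p["_s"]["eef_pos"]))
for t,z in [("latch_knob",.07),("latch_pivot",.044),("latch",.04),("galley",.046),("head_stop",.042)]:
    for r in rec(t,p)[:2]: print(t,r["conf"],r["at"],loc(ray(p,r["at"],z)))
# predicted
for q in [(.111,-.0255,.07),(.111,.0365,.044)]: print(proj(p,O+X*q[0]+Y*q[1]+np.array([0,0,q[2]])))
f=np.array(p["frame"]); hsv=cv2.cvtColor(f,cv2.COLOR_RGB2HSV)
m=cv2.inRange(hsv,(14,120,70),(28,255,255)); n,l,st,c=cv2.connectedComponentsWithStats(m)
for k in range(1,n):
    if st[k,4]>60: print("brass",st[k],c[k])
m=brown(p); ys=np.where(m.sum(1)>120)[0]; print("rim",ys.max()); xs=np.where(m[ys.max()-5])[0]; print([loc(ray(p,(c,ys.max()),.046)) for c in(xs.min(),xs.max())])
E
```

```text
time_s: 19.15
eef_pos: [0.5466, -0.0511, 0.1635]
orientation: [[-0.048, 0.999, 0.001], [0.999, 0.048, 0.001], [0.001, 0.001, -1.0]]
wrist_force: [1.5, -0.3, -0.9]
finger_gap: 0.646
grip_force: 0.0
time_s: 19.45
eef_pos: [0.5681, -0.08, 0.1618]
orientation: [[-0.046, 0.999, 0.0], [0.999, 0.046, 0.001], [0.001, 0.0, -1.0]]
wrist_force: [-0.5, 1.0, -0.3]
finger_gap: 0.116
grip_force: 0.0
tcp [ 0.039  -0.084   0.1618]
latch_knob 0.79 [391.5, 65.9] [0.1014 0.0053 0.07  ]
latch_pivot 0.79 [395.2, 63.1] [0.111  0.0083 0.044 ]
latch_pivot 0.43 [232.4, 42.5] [0.0098 0.0204 0.044 ]
latch 0.7 [396.6, 65.6] [0.1133 0.007  0.04  ]
galley 0.84 [226.9, 3.3] [0.0076 0.0415 0.046 ]
head_stop 0.69 [230.8, 42.3] [0.0086 0.0207 0.042 ]
[403.16415456 121.86799814]
[399.48644722  12.92116442]
brass [ 383    0   34  112 2232] [396.6375448   48.59587814]Traceback (most recent call last):
  File "<stdin>", line 11, in <module>
    return umr_maximum(a, axis, None, out, keepdims, initial, where)
ValueError: zero-size array to reduction operation maximum which has no identity
```

```bash
python3 -m jog '[[[0.016,0.037,0,0,0,0,1],[0.016,0.037,0,0,0,0,1],[0.017,0.037,0,0,0,0,1],[0,0,0.04,0,0,0,1],[0,0,0.04,0,0,0,1]]]';python3 -m jog '[[[0,0,0.015,0,0,0,1],[0,0,0,0,0,0,1]]]'
python3 -c "
from h import *
s=state();print(loc(s['eef_pos']),s['finger_gap'])"
```

```text
time_s: 20.25
eef_pos: [0.6785, -0.0249, 0.0816]
orientation: [[-0.049, 0.999, 0.004], [0.999, 0.049, -0.001], [-0.001, 0.004, -1.0]]
wrist_force: [-0.5, -1.5, -0.2]
finger_gap: -0.002
grip_force: 0.0
time_s: 20.45
eef_pos: [0.6741, -0.0252, 0.0628]
orientation: [[-0.047, 0.999, -0.007], [0.999, 0.047, 0.001], [0.002, -0.006, -1.0]]
wrist_force: [-0.2, 0.7, 0.5]
finger_gap: -0.003
grip_force: 0.0
[ 0.1476 -0.0345  0.0628] -0.0025718152562043614
```

```bash
python3 -m jog '[[[0,-0.012,-0.003,0,0,0,1],[0.003,-0.012,0,0,0,0,1],[0.005,-0.013,0,0,0,0,1],[0.007,-0.013,0,0,0,0,1],[0.009,-0.013,0,0,0,0,1]]]';python3 -m jog '[[[0,0,0,0,0,0,1]]]'
python3 - <<'E'
from h import *
p=snap("wrist","w8.png"); print("tcp",loc(p["_s"]["eef_pos"]))
hsv=cv2.cvtColor(np.array(p["frame"]),cv2.COLOR_RGB2HSV)
m=cv2.inRange(hsv,(14,120,70),(28,255,255)); n,l,st,c=cv2.connectedComponentsWithStats(m)
for k in range(1,n):
    if st[k,4]>60:
        pts=np.argwhere(l==k)[:,::-1].astype(np.float32); b=cv2.boxPoints(cv2.minAreaRect(pts)); print("brass",st[k],[loc(ray(p,q,.044)) for q in b])
for r in rec("latch_knob",p)[:2]: print(r["conf"],r["at"],loc(ray(p,r["at"],.07)))
E
```

```text
time_s: 20.95
eef_pos: [0.6145, -0.0058, 0.0729]
orientation: [[-0.046, 0.999, 0.007], [0.999, 0.046, -0.002], [-0.002, 0.007, -1.0]]
wrist_force: [1.6, -0.8, 0.8]
finger_gap: -0.003
grip_force: 1.0
time_s: 21.05
eef_pos: [0.6132, -0.0046, 0.0721]
orientation: [[-0.047, 0.999, 0.004], [0.999, 0.047, -0.001], [-0.001, 0.004, -1.0]]
wrist_force: [-0.9, 0.5, -0.4]
finger_gap: 0.001
grip_force: 0.0
tcp [ 0.0877 -0.0109  0.0721]
brass [ 214  137  146  122 4598] [array([ 0.0551, -0.0069,  0.044 ]), array([0.1103, 0.0508, 0.044 ]), array([0.1255, 0.0367, 0.044 ]), array([ 0.0704, -0.0245,  0.044 ])]
0.78 [283.7, 206.8] [0.0882 0.0242 0.07  ]
```

```bash
python3 -m jog '[[[-0.02,0.003,0,0,0,0,1],[-0.02,0,0.003,0,0,0,1],[0,-0.018,0.003,0,0,0,1],[0,-0.016,0,0,0,0,1],[0.012,0,0,0,0,0,1]]]';python3 -m jog '[[[0.012,0,0,0,0,0,1],[0.012,0,0,0,0,0,1],[0.012,0,0,0,0,0,1],[0.01,0,0,0,0,0,1],[0,0,0,0,0,0,1]]]'
python3 -c "
from h import *
s=state();print(loc(s['eef_pos']),s['wrist_force'])"
```

```text
time_s: 21.65
eef_pos: [0.5822, -0.0356, 0.0633]
orientation: [[-0.044, 0.999, -0.001], [0.999, 0.044, -0.0], [-0.0, -0.001, -1.0]]
wrist_force: [0.3, 0.2, -0.7]
finger_gap: -0.002
grip_force: 0.0
time_s: 22.15
eef_pos: [0.5688, 0.0103, 0.0607]
orientation: [[-0.053, 0.998, -0.036], [0.999, 0.053, -0.006], [-0.004, -0.036, -0.999]]
wrist_force: [-44.9, -17.2, 28.7]
finger_gap: -0.004
grip_force: 20.7
[0.0442 0.0062 0.0607] [-44.90603658 -17.19451134  28.74834636]
```

```bash
python3 -m jog '[[[-0.015,-0.004,0,0,0,0,1],[-0.025,0,0,0,0,0,1],[-0.025,0,0,0,0,0,1],[0,0,0,0,0,0,1]]]'
python3 - <<'E'
from h import *
p=snap("wrist","w9.png"); print("tcp",loc(p["_s"]["eef_pos"]))
hsv=cv2.cvtColor(np.array(p["frame"]),cv2.COLOR_RGB2HSV)
m=cv2.inRange(hsv,(14,120,70),(28,255,255)); n,l,st,c=cv2.connectedComponentsWithStats(m)
for k in range(1,n):
    if st[k,4]>60:
        pts=np.argwhere(l==k)[:,::-1].astype(np.float32); b=cv2.boxPoints(cv2.minAreaRect(pts)); print("brass",st[k],[loc(ray(p,q,.044)) for q in b])
m=brown(p); ys=np.where(m.sum(1)>120)[0]; print("rim",ys.max()); xs=np.where(m[ys.max()-5])[0]; print([loc(ray(p,(c,ys.max()),.046)) for c in(xs.min(),xs.max())])
E
```

```text
time_s: 22.55
eef_pos: [0.5812, -0.055, 0.064]
orientation: [[-0.045, 0.999, 0.002], [0.999, 0.045, -0.001], [-0.001, 0.002, -1.0]]
wrist_force: [0.8, 0.2, 1.0]
finger_gap: 0.004
grip_force: 0.0
tcp [ 0.0534 -0.0597  0.064 ]
brass [ 290    5  177   84 6286] [array([0.0546, 0.028 , 0.044 ]), array([0.1163, 0.0486, 0.044 ]), array([0.1258, 0.0312, 0.044 ]), array([0.0621, 0.0088, 0.044 ])]
brass [249  67  17  32 195] [array([0.0404, 0.0247, 0.044 ]), array([0.0439, 0.0256, 0.044 ]), array([0.047 , 0.0147, 0.044 ]), array([0.0434, 0.0137, 0.044 ])]
rim 8
[array([-0.0475,  0.0456,  0.046 ]), array([0.0786, 0.0451, 0.046 ])]
```

View pics/w9.png

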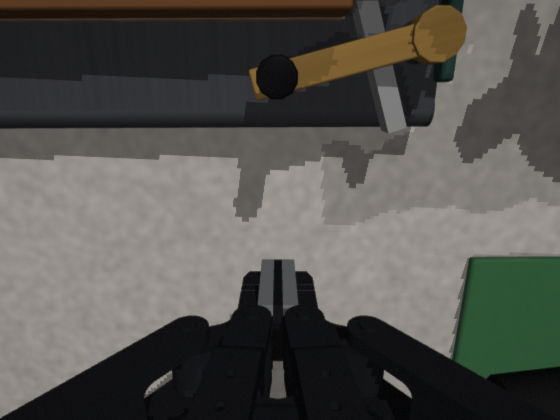

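The view shows the latch about 72° shut, its knob at (277,77) straight ahead of the fingers and the galley rim still home. I'll push straight in.

```bash
python3 -m jog '[[[0.025,0,0,0,0,0,1],[0.025,0,0,0,0,0,1],[0.01,-0.001,0,0,0,0,1],[0.006,-0.001,0,0,0,0,1],[0,0,0,0,0,0,1]]]';python3 -m jog '[[[0.006,-0.001,0,0,0,0,1],[0.005,0,0,0,0,0,1],[0,0,0,0,0,0,1]]]'
python3 -c "
from h import *
s=state();print(loc(s['eef_pos']),s['wrist_force'])"
```

```text
time_s: 23.1
eef_pos: [0.5745, 0.0132, 0.0631]
orientation: [[-0.048, 0.999, -0.0], [0.999, 0.048, 0.0], [0.0, -0.0, -1.0]]
wrist_force: [0.1, 0.1, 0.3]
finger_gap: -0.003
grip_force: 0.0
time_s: 23.4
eef_pos: [0.5731, 0.0234, 0.0631]
orientation: [[-0.047, 0.999, -0.0], [0.999, 0.047, 0.0], [0.0, -0.0, -1.0]]
wrist_force: [0.4, 0.1, 0.0]
finger_gap: 0.002
grip_force: 0.0
[0.0491 0.019  0.0631] [0.36899838 0.09480454 0.02434962]
```

```bash
python3 -m jog '[[[0.004,0,0,0,0,0,1],[0.003,0,0,0,0,0,1],[0,0,0,0,0,0,1]]]';python3 -m jog '[[[0.003,0,0,0,0,0,1],[0.003,0,0,0,0,0,1],[0,0,0,0,0,0,1]]]'
python3 -c "
from h import *
s=state();print(loc(s['eef_pos']),s['wrist_force'])"
```

```text
time_s: 23.7
eef_pos: [0.5733, 0.0245, 0.0634]
orientation: [[-0.049, 0.999, 0.0], [0.999, 0.049, -0.011], [-0.011, -0.0, -1.0]]
wrist_force: [-1.6, -25.4, -1.9]
finger_gap: -0.001
grip_force: 11.9
time_s: 24.0
eef_pos: [0.5733, 0.0252, 0.0635]
orientation: [[-0.05, 0.999, 0.0], [0.999, 0.05, -0.021], [-0.021, -0.001, -1.0]]
wrist_force: [-3.3, -45.7, -2.6]
finger_gap: 0.003
grip_force: 22.7
[0.0494 0.0208 0.0635] [ -3.31846885 -45.65505592  -2.60531596]
```

```bash
python3 -m jog '[[[-0.013,0,0,0,0,0,1],[-0.012,0,0,0,0,0,1],[-0.01,0,-0.02,0,0,0,1],[0,0,-0.045,0,0,0,1],[0,0,-0.045,0,0,0,1]]]';python3 -m jog '[[[-0.04,0,-0.03,0,0,0,1],[0,0,0,0,0,0,1]]]'
python3 - <<'E'
from h import *
p=snap("wrist","w10.png"); print("tcp",loc(p["_s"]["eef_pos"]))
hsv=cv2.cvtColor(np.array(p["frame"]),cv2.COLOR_RGB2HSV)
m=cv2.inRange(hsv,(14,120,70),(28,255,255)); n,l,st,c=cv2.connectedComponentsWithStats(m)
for k in range(1,n):
    if st[k,4]>60:
        pts=np.argwhere(l==k)[:,::-1].astype(np.float32); b=cv2.boxPoints(cv2.minAreaRect(pts)); print("brass",st[k],[loc(ray(p,q,.044)) for q in b])
m=brown(p); ys=np.where(m.sum(1)>120)[0]; print("rim",ys.max()); xs=np.where(m[ys.max()-5])[0]; print([loc(ray(p,(c,ys.max()),.046)) for c in(xs.min(),xs.max())])
E
```

```text
time_s: 24.5
eef_pos: [0.5734, 0.0013, 0.1735]
orientation: [[-0.046, 0.999, -0.003], [0.999, 0.046, 0.001], [0.001, -0.002, -1.0]]
wrist_force: [1.0, -0.1, 0.2]
finger_gap: 0.001
grip_force: 0.0
time_s: 24.7
eef_pos: [0.5795, -0.0419, 0.2096]
orientation: [[-0.044, 0.999, 0.011], [0.999, 0.044, -0.004], [-0.004, 0.011, -1.0]]
wrist_force: [0.9, -0.3, -0.0]
finger_gap: -0.0
grip_force: 0.0
tcp [ 0.0523 -0.0465  0.2096]
brass [ 280   65   89   28 1569] [array([0.0546, 0.0466, 0.044 ]), array([0.1204, 0.0464, 0.044 ]), array([0.1217, 0.0271, 0.044 ]), array([0.0546, 0.0274, 0.044 ])]
brass [260  70   6  17  69] [array([0.0397, 0.0432, 0.044 ]), array([0.0434, 0.0432, 0.044 ]), array([0.0433, 0.0318, 0.044 ]), array([0.0395, 0.0318, 0.044 ])]
rim 66
[array([-0.0699,  0.0463,  0.046 ]), array([0.0783, 0.0458, 0.046 ])]
```

Latch square across and galley home. Next, the cylinder.

```bash
python3 -m jog '[[[0.045,-0.005,0,0,0,0,1],[0.045,-0.005,0,0,0,0,1],[0.045,-0.005,0,0,0,0,1],[0.045,-0.005,0,0,0,0,1],[0.045,-0.005,0,0,0,0,1]]]';python3 -m jog '[[[0.045,-0.005,0,0,0,0,1],[0.045,-0.005,0,0,0,0,1],[0.045,-0.005,0,0,0,0,1],[0.045,-0.005,0,0,0,0,1],[0.045,-0.005,0,0,0,0,1]]]';python3 -m jog '[[[0,0,0,0,0,0,1],[0,0,0,0,0,0,1]]]'
python3 -c "
from h import *
p=snap('wrist','w11.png');s=p['_s'];print(loc(s['eef_pos']),s['qpos'])
for r in rec('cylinder_handle',p)[:2]: print(r['conf'],r['at'],loc(ray(p,r['at'],.15)))"
```

```text
time_s: 25.25
eef_pos: [0.5385, 0.1874, 0.201]
orientation: [[-0.047, 0.999, -0.004], [0.999, 0.047, 0.0], [0.0, -0.004, -1.0]]
wrist_force: [-0.1, 0.1, 0.3]
finger_gap: -0.0
grip_force: 0.0
time_s: 25.75
eef_pos: [0.5026, 0.4107, 0.2007]
orientation: [[-0.048, 0.999, -0.004], [0.999, 0.048, -0.001], [-0.001, -0.004, -1.0]]
wrist_force: [0.8, -0.6, 0.9]
finger_gap: 0.003
grip_force: 0.0
time_s: 25.95
eef_pos: [0.5031, 0.4094, 0.2008]
orientation: [[-0.05, 0.999, -0.004], [0.999, 0.05, -0.002], [-0.001, -0.004, -1.0]]
wrist_force: [0.1, -0.2, -0.4]
finger_gap: -0.0
grip_force: 0.0
[-0.002   0.408   0.2008] [5.08564785e-01 2.81265498e-01 1.59233370e+00 3.29818665e-04
 1.27190091e+00 4.58926858e-01]
0.7 [294.9, 268.5] [0.0053 0.3924 0.15  ]
```

```bash
python3 -m jog '[[[0.005,0,0.03,0,0,0,1],[0,0,0.03,0,0,0,1],[0,0,0,0,0,0,1]]]';python3 -m jog '[[[-0.015,0,0,0,0,0,1],[-0.02,0,0,0,0,0,1],[-0.02,0,0,0,0,0,1],[-0.02,0,0,0,0,0,1],[-0.02,0,0,0,0,0,1]]]';python3 -m jog '[[[-0.02,0,0,0,0,0,1],[-0.02,0,0,0,0,0,1],[-0.02,0,0,0,0,0,1],[-0.02,0,0,0,0,0,1],[-0.02,0,0,0,0,0,1]]]';python3 -m jog '[[[-0.02,0,0,0,0,0,1],[-0.02,0,0,0,0,0,1],[-0.02,0,0,0,0,0,1],[-0.015,0,0,0,0,0,1],[0,0,0,0,0,0,1]]]'
python3 -c "
from h import *
s=state();print(loc(s['eef_pos']))"
```

```text
time_s: 26.35
eef_pos: [0.5021, 0.4106, 0.1377]
orientation: [[-0.045, 0.999, -0.009], [0.999, 0.045, -0.005], [-0.005, -0.009, -1.0]]
wrist_force: [-0.8, -0.0, -0.0]
finger_gap: -0.002
grip_force: 0.0
time_s: 26.85
eef_pos: [0.5101, 0.3173, 0.145]
orientation: [[-0.046, 0.999, 0.003], [0.999, 0.046, 0.002], [0.002, 0.003, -1.0]]
wrist_force: [1.0, 3.1, -2.0]
finger_gap: -0.0
grip_force: 1.8
time_s: 27.35
eef_pos: [0.5149, 0.2173, 0.1451]
orientation: [[-0.046, 0.999, 0.004], [0.999, 0.046, 0.002], [0.002, 0.004, -1.0]]
wrist_force: [1.6, 3.9, -2.8]
finger_gap: -0.001
grip_force: 1.8
time_s: 27.85
eef_pos: [0.5181, 0.1415, 0.1446]
orientation: [[-0.044, 0.999, 0.002], [0.999, 0.044, -0.001], [-0.001, 0.002, -1.0]]
wrist_force: [-0.5, -0.8, -0.3]
finger_gap: 0.005
grip_force: 0.0
[-1.000e-04  1.397e-01  1.446e-01]
```

```bash
python3 -m jog '[[[-0.012,0,0,0,0,0,1],[-0.01,0,0,0,0,0,1],[-0.008,0,0,0,0,0,1],[-0.006,0,0,0,0,0,1],[0,0,0,0,0,0,1]]]';python3 -m jog '[[[-0.005,0,0,0,0,0,1],[-0.005,0,0,0,0,0,1],[-0.003,0,0,0,0,0,1],[0,0,0,0,0,0,1]]]'
python3 -c "
from h import *
s=state();print(loc(s['eef_pos']))"
```

```text
time_s: 28.35
eef_pos: [0.519, 0.1069, 0.143]
orientation: [[-0.046, 0.999, -0.001], [0.999, 0.046, -0.001], [-0.001, -0.001, -1.0]]
wrist_force: [-0.3, -0.3, 0.6]
finger_gap: -0.0
grip_force: 0.0
time_s: 28.75
eef_pos: [0.5193, 0.0966, 0.1429]
orientation: [[-0.046, 0.999, -0.001], [0.999, 0.046, 0.005], [0.005, -0.0, -1.0]]
wrist_force: [0.3, 10.6, 0.1]
finger_gap: 0.001
grip_force: 5.6
[-0.0011  0.0948  0.1429]
```

```bash
python3 -m jog '[[[-0.003,0,0,0,0,0,1],[-0.003,0,0,0,0,0,1],[0,0,0,0,0,0,1]]]';python3 -m jog '[[[0.012,0,0,0,0,0,1],[0.015,0,0,0,0,0,1],[0,0,-0.04,0,0,0,1],[0,0,-0.04,0,0,0,1],[0.03,0,-0.03,0,0,0,1]]]';python3 -m jog '[[[0,0,0,0,0,0,1],[0,0,0,0,0,0,1],[0,0,0,0,0,0,1]]]'
python3 - <<'E'
from h import *
p=snap("top","t2.png"); w=snap("wrist","w12.png")
for t,z in [("cylinder_handle",.15),("carriage",.15)]:
    for q in(p,w):
        for r in rec(t,q)[:2]: print(t,r["conf"],r["at"],loc(ray(q,r["at"],z)))
print("expected handle px",proj(p,O+Y*.075+[0,0,.15]),proj(w,O+Y*.075+[0,0,.15]))
i=cv2.imread("pics/t2.png")[165:265,125:365]
cv2.imwrite("pics/crop2.png",cv2.resize(i,(792,330),interpolation=cv2.INTER_CUBIC))
for t,z in [("mug",.092),("baren",.037),("ink_knife",.005),("spray_bottle",.1)]:
    for r in rec(t,p)[:1]: print(t,r["conf"],np.round(r["at"],1))
E
```

```text
time_s: 29.05
eef_pos: [0.5193, 0.0963, 0.143]
orientation: [[-0.045, 0.999, -0.0], [0.999, 0.045, 0.017], [0.017, 0.001, -1.0]]
wrist_force: [1.7, 35.6, 1.2]
finger_gap: 0.003
grip_force: 17.7
time_s: 29.55
eef_pos: [0.5182, 0.1441, 0.2556]
orientation: [[-0.043, 0.999, 0.002], [0.999, 0.043, -0.002], [-0.002, 0.002, -1.0]]
wrist_force: [1.1, 0.4, 0.2]
finger_gap: -0.001
grip_force: 0.0
time_s: 29.85
eef_pos: [0.5164, 0.1453, 0.2513]
orientation: [[-0.047, 0.999, -0.003], [0.999, 0.047, -0.001], [-0.001, -0.003, -1.0]]
wrist_force: [-0.8, 1.1, -0.7]
finger_gap: 0.0
grip_force: 0.0
cylinder_handle 0.61 [236.8, 212.4] [-0.0026  0.0764  0.15  ]
cylinder_handle 0.26 [171.0, 214.8] [-0.0009  0.2924  0.15  ]
cylinder_handle 0.97 [295.9, 268.5] [0.0088 0.102  0.15  ]
cylinder_handle 0.68 [279.4, 221.9] [-0.0026  0.1363  0.15  ]
carriage 0.65 [236.9, 214.3] [-0.0088  0.0763  0.15  ]
carriage 0.75 [295.7, 269.3] [0.0086 0.1014 0.15  ]
expected handle px [237.18614909 211.60709871] [283.13777587 302.68981965]
mug 0.93 [157.  294.1]
baren 0.95 [390.5 183. ]
ink_knife 0.73 [417.7 211.8]
spray_bottle 0.74 [212.8 149.6]
```

```bash
python3 -c "
from h import *
print(workorder.job_done())"
```

```text
the job is handed in; nothing more can be done
None
```

I handed the job in at about 30 s of the 72 s allowed; the interface returned no verdict, but by my measurements the galley is flat and home against the head stop, the latch is shut at about 90°, and the cylinder is at its tail-end stop. Of the bystanders, I rechecked only the mug, baren, ink knife and spray bottle, and all four stayed where they were to within a few pixels.

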